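# Shift the jar mill into third gear

### The arm

A 7-joint arm with a two-finger parallel gripper is mounted at the origin on the work surface. World frame = base frame: x ahead of the robot, y to its left, z up, the work surface at z = 0. Lengths are in m, angles in rad, forces in N, time in s.
With the tool pointing down it reaches from about 0.425 to 0.875 m from the base axis. Payload 8.4 kg.
Tool frame: the origin (TCP) lies midway between the tips of the shut fingers; the grasp point (between the pads) lies 19 mm behind it (arm.hold_point_z is the distance from the TCP to the grasp point, in m); z points along the fingers, y is the direction in which the jaws open and shut (so a half turn about z gives the same grasp; the last joint's range is limited). The gripper opens to 85 mm and grips with 20 to 120 N. Pads are 22 mm wide; open, the fingers measure 114 mm over their backs; the gripper's body (76 mm by 85 mm) begins 54 mm behind the grasp point. The pads swing forward as they close: fully open they stand 13 mm farther back than shut.
Start: joints at [1.077, 0.333, 0.04, 1.465, -0.013, 1.343, -0.059], TCP at [0.25, -0.6, 0.231] pointing down, gripper open.
Joint ranges: [-2.58, 2.58], [-0.38, 2.09], [-1.3, 1.39], [0.25, 2.4], [-1.5, 4.64], [0.08, 2.09], [-2.65, 2.65]. Speed limits (rad/s): [2.22, 2.22, 2.79, 2.79, 3.14, 3.14, 3.14].

### API

Orientations are given as a unit quaternion [x, y, z, w].
In Python, from bench import arm, read_camera, camera_info gives the robot as it stands.
- The arm moves only by the shell command python3 -m crank 'ROWS' [FORCE]. ROWS is JSON, a list that holds one entry, the list of rows, each a list of 7 numbers: the finger opening in cm, from 0 to 8.54, then the shift along the tool's x, y, z in cm, then the turn, a rotation vector about the tool's x, y, z in rad. A call has 1 to 5 rows; each row is the pose to reach, as a shift and turn from the pose commanded when the call began, along the tool's axes at that moment; what a row does not reach only later rows make up. A row lasts 1/10 s, in which the tool goes at most 50 mm and 8.59 degrees, less where a joint would pass 70% of its speed; a pose out of reach is approached as far as the arm can. A call with a gripper value outside its range is refused whole. The fingers move at their own pace and stop on an object; FORCE is the grip in N (left out, the last holds). Time passes only in rows, so rows that repeat a pose let the fingers close. It gives the time, the measured TCP pose, the force and the opening at its end, in the units of the state.
- arm.state(): the state, without advancing time (a new reading comes with each control period).
- read_camera(name): name is "scene" or "side" or "wrist"; returns the picture (400x640x3 uint8, red, green, blue); there is no depth.
- camera_info(name): a dict with "fx", "fy", "cx", "cy" (pixels), "pose" (4x4, takes a point from camera to world coordinates); the wrist camera has in their place "T_tool_cam" (4x4, takes a point from camera to tool coordinates, whose origin is the TCP and whose axes are the flange's). Camera axes: x right, y up, looking along -z (the intrinsics and any distortion apply to the point x, -y, -z); pixel columns grow to the right and rows downward; lengths in m; the calibration is good to about 2 mm. A picture is of the moment at which its call begins: read the wrist's pose just before it. camera_info takes no time and is no camera call.
- arm.hand_in(): hands the job in, once; it reports no verdict.
The state is a dict: "time": time; "joints": joint angles; "joint_velocities": joint speeds; "tau": joint torques, N m; "eef_pos": TCP position; "orientation": TCP orientation; "contact_force": force on the tool from outside, world axes, zero at the start; "moment": the same for the moment, N m; "opening": finger opening in m.
Only numpy, scipy, OpenCV 4.12 (cv2) and the standard library are available. Lean on these libraries where they do the work, as an engineer would, in place of code of your own. Each camera call takes 0.05 s, during which the arm holds its last target. There are 200 camera calls.

### The job

Put the bench jar mill into third gear: with the fingertips, push the gear lever along its slot to neutral, across to the right, then forward until it is fully home in the right-hand forward slot, without running it into fourth (right back) on the way. Do not take hold of the lever or force it, and leave it there with the jar on the rollers and everything else on the bench undisturbed.

Things in the scene. Friction and masses are not known exactly. Their poses are not given: they have to be found in the camera images.
- mill: fixed bench jar mill, left to right: motor, grey gearbox, two rollers. Origin on the bench straight below the lever's pivot; x forward (to first and third gear), y left, z up. In this frame the casing spans x -85..85, y -140..80 mm, top z 132; motor y 80..213, top z 138; rollers and jar y -150..-460, top z 195. Nothing but lever and knob is higher than 195 mm.
- gate_centre (a point): centre of the top face of the steel gate plate (110 x 92 mm), 140 mm above the bench; axes as mill. Its H slot is 15 mm wide: two columns along x at y = +18 (left) and -18 mm (right), each 34 mm forward and back, joined at x = 0 by the crossbar (neutral). First is left forward, second left back, third right forward, fourth right back. The tongues between the columns stop the rod.
- knob (a point): centre of the dark knob (36 mm across) on top of the gear lever, a 10 mm steel rod up through the H slot. The lever swings about a pivot 30 mm straight above the mill's origin; the knob's centre is 215 mm from the pivot (245 mm above the bench when upright, 235 mm when leaning into a corner). Axes turn with the lever. A push of 2 to 5 N moves it; over 35 N of squeeze or push is forcing it.
- selector (a joint): sideways lean of the lever, rad, positive to the right (mill's -y), stops at -0.19 and 0.19; it is in the left column from -0.147 to -0.19, in the right from 0.147 to 0.19. Knob's y in the mill's frame = -215 mm x sin(this) x cos(gearstick). Starts in the left column. Friction (about 2 N at the knob) keeps it where it is left.
- gearstick (a joint): fore-and-aft lean of the lever, rad, positive forward (mill's +x), stops at -0.25 and 0.25; 0 is neutral: the rod can cross only within about 0.03 of 0. Knob's x in the mill's frame = 215 mm x sin(this). Starts anywhere in the left column, second (-0.25) to first (0.25). Friction (about 3 N at the knob) keeps it where it is left; no spring.
- grinding_jar_mid (a point): white ceramic grinding jar with a steel screw lid, 110 mm across and about 130 mm long, lying on the mill's two rollers, axis along the mill's y; a bystander. This point is the centre of its axis.
- media_jar_mid (a point): small clear jar with a white cap, 42 mm across, 58 mm tall, standing on top of the gearbox casing on the right of the gate; a bystander. This point is its centre.
- beaker_mid (a point): open glass beaker, 68 mm across, 85 mm tall, on the bench; a bystander. This point is its centre.
- amber_bottle_mid (a point): amber glass bottle with white cap, 54 mm across, 105 mm tall, on the bench behind the mill; a bystander. This point is its centre.
- wrench_mid (a point): steel open wrench, 170 mm long, lying flat on the bench in front of the mill; a bystander. This point is its middle.
- scoop_mid (a point): steel scoop, 180 mm long, lying flat on the bench in front of the mill; a bystander. This point is its middle.
- leak_detector_mid (a point): hand-held leak detector, white body 70 x 115 x 26 mm with a dark handle (another 85 mm), lying on the bench behind the mill; a bystander. This point is the centre of the white body.
- vial_rack_mid (a point): grey rack 75 x 125 mm, 32 mm tall, full of small vials that stand up to 49 mm, on the bench to the left of the motor; a bystander. This point is the centre of the rack.

How it is judged:
By the outcome, as a careful person would: the job done as asked, in the order asked, and still so for the second after the job is handed in, with the robot touching nothing.
It also fails if it takes over 51 s, if anything falls off the work surface, if the arm or the gripper's body presses on something with over 40 N, if the wrist force passes 120 N, or if a joint passes its speed limit or range.

## Working session

There is one attempt and no reset: what is moved stays moved. The work goes in short steps, Python scripts to look and compute and a shell command to move; the robot and the scene stay as the last step left them, time stands still between calls to the robot, and variables do not carry over. Pictures are saved under pics/ and viewed, about 8 in all and at most 12, crops included, and the job is handed in when it is done.

```bash
mkdir -p pics; python3 - <<'E'
from bench import arm, read_camera, camera_info
import cv2, numpy as np
np.set_printoptions(precision=4,suppress=True)
for n in ("scene","side"):
    im=read_camera(n); cv2.imwrite(f"pics/{n}0.png",im[:,:,::-1]); 
    c=camera_info(n); print(n,{k:v for k,v in c.items() if k!='pose'}); print(np.array(c['pose']))
print(camera_info("wrist")); s=arm.state(); print(s)
E
```

```text
scene {'fx': 508.8291216739345, 'fy': 508.8291216739345, 'cx': 321.8712662849363, 'cy': 200.91660093586796}
[[-0.858  -0.3488  0.3769  1.0305]
 [ 0.5136 -0.5796  0.6327  0.8629]
 [-0.0022  0.7364  0.6765  1.0495]
 [ 0.      0.      0.      1.    ]]
side {'fx': 468.9827525093741, 'fy': 468.9827525093741, 'cx': 319.58244793582304, 'cy': 201.03502369311033}
[[-0.8956  0.2642 -0.358   0.1093]
 [-0.4443 -0.4903  0.7498  0.9757]
 [ 0.0226  0.8306  0.5565  0.8429]
 [ 0.      0.      0.      1.    ]]
{'fx': 331.54870091659944, 'fy': 331.54870091659944, 'cx': 324.35625452214686, 'cy': 202.81080069334777, 'T_tool_cam': array([[ 0.0011,  0.9489,  0.3157,  0.08  ],
       [ 1.    , -0.001 , -0.0004, -0.0008],
       [-0.0001,  0.3157, -0.9489, -0.1416],
       [ 0.    ,  0.    ,  0.    ,  1.    ]])}
{'time': 0.1, 'joints': array([ 1.0768,  0.3338,  0.0399,  1.4662, -0.0134,  1.3433, -0.0585]), 'joint_velocities': array([-0.0007, -0.0026,  0.0006, -0.0013, -0.0015, -0.0004, -0.0005]), 'tau': array([  0.0048, -66.0021,   1.3708, -40.647 ,   0.0171,   0.0091,
        -0.    ]), 'eef_pos': array([ 0.2498, -0.5996,  0.2305]), 'orientation': array([ 0.9806,  0.1961, -0.0002, -0.0007]), 'contact_force': array([-0.3426,  0.8089, -0.4073]), 'moment': array([ 0.0304, -0.0154,  0.0589]), 'opening': 0.08540228548245897}
```

View pics/scene0.png

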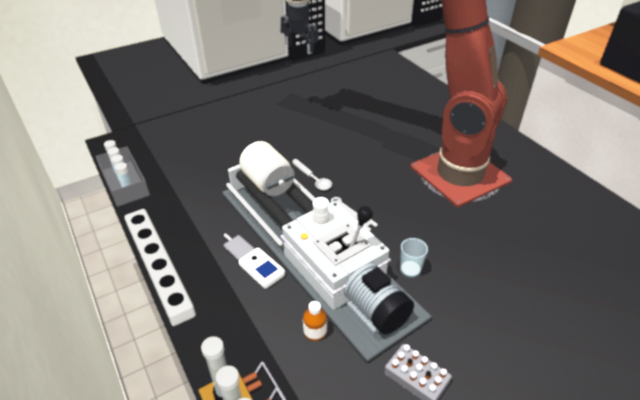

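View pics/side0.png

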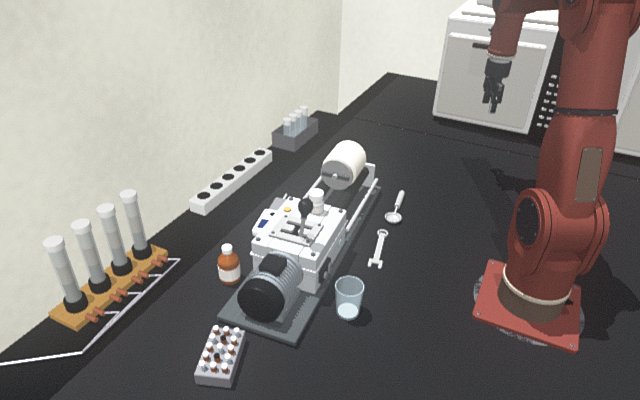

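Scene: knob about (365,214), gate about (345,240), motor lower right, jar upper left. Side: knob about (306,205). The mill's +x points away from the robot, with the motor on +y. I'll zoom in on both views.

```bash
python3 - <<'E'
import cv2, numpy as np
a=cv2.imread("pics/scene0.png")[180:310,260:420]; b=cv2.imread("pics/side0.png")[170:300,230:390]
f=lambda i:cv2.resize(i,None,fx=4,fy=4,interpolation=cv2.INTER_CUBIC)[:, :]
o=np.vstack([cv2.resize(i,(728,592),interpolation=cv2.INTER_CUBIC)[:,:] for i in ()] or [np.hstack([cv2.resize(a,(400,325)),cv2.resize(b,(400,325))])])
cv2.imwrite("pics/crop0.png",o)
E
```

```text
(no output)
```

View pics/crop0.png

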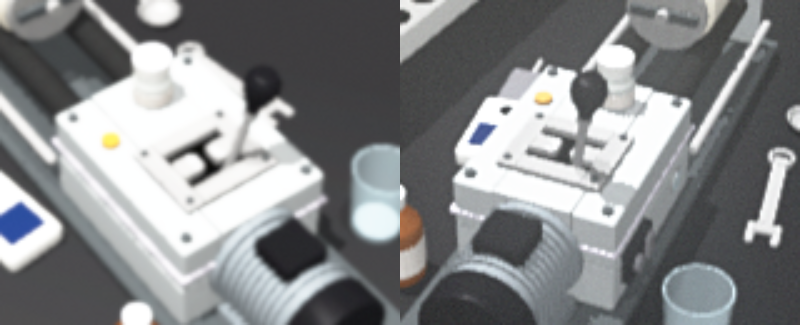

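Knob: scene (364.8,213.2), side (305.2,206). Casing and gate screws are visible in both crops; I'll cast those onto their planes and triangulate the knob.

```bash
cat > h.py <<'E'
from bench import arm, read_camera, camera_info
import cv2, numpy as np
from scipy.spatial.transform import Rotation as R
np.set_printoptions(precision=4,suppress=True)
def ray(n,u,v,T=None):
    c=camera_info(n); P=np.array(c['pose']) if T is None else T
    d=P[:3,:3]@np.array([(u-c['cx'])/c['fx'],-(v-c['cy'])/c['fy'],-1]); return P[:3,3],d/np.linalg.norm(d)
def plane(n,u,v,z,T=None):
    o,d=ray(n,u,v,T); return o+d*(z-o[2])/d[2]
def tri(rs):
    A=sum(np.eye(3)-np.outer(d,d) for o,d in rs); b=sum((np.eye(3)-np.outer(d,d))@o for o,d in rs)
    return np.linalg.solve(A,b)
E
python3 - <<'E'
from h import *
sc=lambda x,y:(260+x/2.5,180+y/2.5); sd=lambda x,y:(230+(x-400)/2.5,170+y/2.5)
print("knob",tri([ray("scene",*sc(262,83)),ray("side",*sd(588,90))]))
C=[((188,60),(680,103)),((306,170),(608,210)),((187,238),(470,172))]
for a,b in C: print("cas",plane("scene",*sc(*a),.135),plane("side",*sd(*b),.135),tri([ray("scene",*sc(*a)),ray("side",*sd(*b))]))
for a in [(150,153),(190,203),(220,115),(268,160)]: print("gate sc",plane("scene",*sc(*a),.141))
for a in [(508,157),(600,180),(540,115),(622,135)]: print("gate sd",plane("side",*sd(*a),.141))
E
```

```text
knob [0.5175 0.194  0.2397]
cas [0.497  0.0361 0.135 ] [0.4913 0.0369 0.135 ] [0.4939 0.0311 0.1301]
cas [0.4821 0.227  0.135 ] [0.4796 0.2266 0.135 ] [0.4806 0.2251 0.133 ]
cas [0.6249 0.2389 0.135 ] [0.6228 0.2388 0.135 ] [0.624  0.2374 0.1333]
gate sc [0.6025 0.135  0.141 ]
gate sc [0.603 0.209 0.141]
gate sc [0.516  0.1266 0.141 ]
gate sc [0.5095 0.2017 0.141 ]
gate sd [0.5986 0.2079 0.141 ]
gate sd [0.5031 0.1975 0.141 ]
gate sd [0.606  0.1324 0.141 ]
gate sd [0.5166 0.1235 0.141 ]
```

```bash
cat >> h.py <<'E'
def go(p,yaw):  # shift cm / turn needed to reach world p with tool down at yaw(deg)
    s=arm.state(); r=R.from_quat(s['orientation']); p=np.array(p,float)
    q=R.from_euler('z',yaw,degrees=True)*R.from_euler('x',180,degrees=True)
    print('t',s['time'],'pos',s['eef_pos'],'F',s['contact_force'],'op',s['opening']); print('shift',r.inv().apply(p-s['eef_pos'])*100,'turn',(r.inv()*q).as_rotvec())
E
python3 -m crank '[[[0,4.06,-2.52,-1.44,0,0,-0.14],[0,8.12,-5.04,-2.88,0,0,-0.28],[0,12.2,-7.56,-4.32,0,0,-0.42],[0,16.2,-10.1,-5.76,0,0,-0.56],[0,20.3,-12.6,-7.2,0,0,-0.7]]]'
python3 -c "
from h import *
go([.5,-.25,.36],95);go([.46,.19,.36],95);print(arm.state()['joints'])"
```

```text
time: 0.6
eef_pos: [0.3894, -0.4039, 0.3036]
orientation: [0.852, 0.523, -0.0, -0.0]
contact_force: [1.2, -0.2, 0.3]
opening: 0.0127
t 0.6 pos [ 0.3894 -0.4039  0.3036] F [ 1.1532 -0.237   0.3163] op 0.012706677551895642
shift [18.7274  2.8801 -5.6394] turn [-0.0004  0.     -0.5577]
t 0.6 pos [ 0.3894 -0.4039  0.3036] F [ 1.1532 -0.237   0.3163] op 0.012706677551895642
shift [ 56.1354 -20.6282  -5.6355] turn [-0.0004  0.     -0.5577]
[ 0.8821  0.1334 -0.1762  1.5643  0.0237  1.4464  0.234 ]
```

```bash

python3 -m crank '[[[0,4.7,0.7,-1.4,0,0,-0.14],[0,9.4,1.4,-2.8,0,0,-0.28],[0,14.1,2.1,-4.2,0,0,-0.42],[0,18.7,2.9,-5.6,0,0,-0.56],[0,18.7,2.9,-5.6,0,0,-0.56]]]'
python3 -c "
from h import *
go([.475,.19,.36],95);print(arm.state()['joints'])"
```

```text
time: 1.1
eef_pos: [0.5045, -0.2457, 0.361]
orientation: [0.671, 0.741, 0.002, 0.001]
contact_force: [-0.2, -0.6, 0.2]
opening: -0.0002
t 1.1 pos [ 0.5045 -0.2457  0.361 ] F [-0.1754 -0.6162  0.2142] op -0.00018037529137208112
shift [43.6461  1.3686  0.1651] turn [ 0.0039 -0.0013  0.0118]
[ 0.6942  0.1352 -0.3592  1.4532  0.0446  1.5587  0.4366]
```

```bash

python3 -m crank '[[[0,4.8,0.15,0,0,0,0],[0,9.6,0.3,0,0,0,0],[0,14.4,0.45,0,0,0,0],[0,19.2,0.6,0,0,0,0],[0,24,0.75,0,0,0,0]]]'
python3 -m crank '[[[0,4.9,0.15,0,0,0,0],[0,9.8,0.3,0,0,0,0],[0,14.6,0.45,0,0,0,0],[0,19.4,0.6,0,0,0,0],[0,19.4,0.6,0,0,0,0]]]'
python3 - <<'E'
from h import *
go([.475,.19,.36],95);print(arm.state()['joints'])
s=arm.state(); im=read_camera("wrist"); cv2.imwrite("pics/w1.png",im[:,:,::-1])
np.save("w1.npy",np.r_[s['eef_pos'],s['orientation']])
E
```

```text
time: 1.6
eef_pos: [0.487, -0.0114, 0.3591]
orientation: [0.677, 0.736, -0.0, 0.0]
contact_force: [0.9, -0.3, -0.6]
opening: 0.0
time: 2.1
eef_pos: [0.4751, 0.1878, 0.3593]
orientation: [0.673, 0.739, 0.001, -0.001]
contact_force: [-0.4, 0.1, -0.3]
opening: 0.0002
t 2.1 pos [0.4751 0.1878 0.3593] F [-0.375   0.0883 -0.2836] op 0.00023547194599236721
shift [ 0.2197  0.0096 -0.0717] turn [-0.0002 -0.0025  0.006 ]
[ 0.275   0.0565 -0.7619  1.5501  0.0366  1.5499 -0.3936]
```

View pics/w1.png

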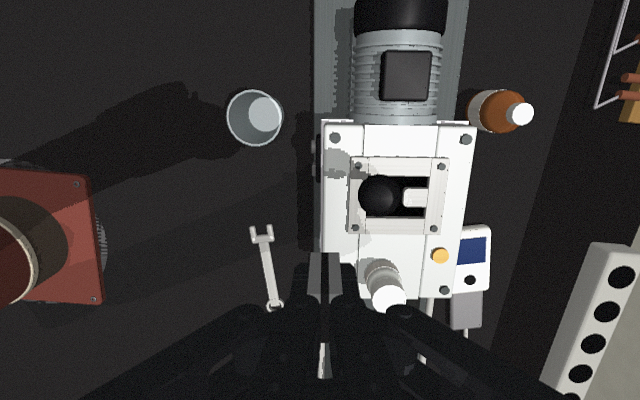

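Wrist view: knob at (379,195), gate screws at about (357,166), (442,163), (354,228), (433,228), casing screws at (335,138), (466,139), (444,290). The shut fingers are at the bottom, columns 308–343.

```bash
python3 - <<'E'
from h import *
w=np.load("w1.npy"); T=np.eye(4); T[:3,:3]=R.from_quat(w[3:]).as_matrix(); T[:3,3]=w[:3]; T=T@camera_info("wrist")['T_tool_cam']
g=np.array([plane("wrist",u,v,.141,T) for u,v in [(357,166),(442,163),(354,228),(433,228)]]);print(g,g.mean(0))
print([plane("wrist",u,v,.133,T) for u,v in [(335,138),(466,139),(444,290)]])
k=tri([ray("wrist",379,195,T),ray("scene",364.8,213.2),ray("side",305.2,206)]);print(k,plane("wrist",379,195,.239,T))
gc=np.array([.557,.167]); 
for gcx in (gc,g.mean(0)[:2]):
  print("knob in mill",R.from_euler('z',-5,degrees=True).apply(np.r_[k[:2]-gcx,k[2]]))
E
```

```text
[[0.5092 0.1962 0.141 ]
 [0.6019 0.2083 0.141 ]
 [0.5149 0.1225 0.141 ]
 [0.6072 0.1312 0.141 ]] [0.5583 0.1645 0.141 ]
[array([0.4822, 0.2233, 0.133 ]), array([0.6257, 0.2358, 0.133 ]), array([0.6412, 0.0449, 0.133 ])]
[0.5179 0.1939 0.2398] [0.5186 0.1934 0.239 ]
knob in mill [-0.0367  0.0302  0.2398]
knob in mill [-0.0377  0.0328  0.2398]
```

```bash
cat >> h.py <<'E'
GC=np.array([.5578,.1655]); YAW=5.5
def mill(p): return R.from_euler('z',-YAW,degrees=True).apply(np.r_[np.array(p[:2])-GC,p[2]])*1000
def gm(x,y,z): # target TCP in mill mm
    go(np.r_[R.from_euler('z',YAW,degrees=True).apply([x/1000,y/1000,0])[:2]+GC,z/1000],90+YAW); print('tcp mill',mill(arm.state()['eef_pos']))
E
python3 -c "
from h import *
gm(-85,32,228)"
```

```text
t 2.15 pos [0.4762 0.1842 0.3591] F [ 1.2113 -1.4294 -0.268 ] op 0.00018362589220451356
shift [ 0.5389 -0.5481 13.1066] turn [-0.0006 -0.0009 -0.0061]
tcp mill [-79.4796  26.4542 359.0577]
```

```bash

python3 -m crank '[[[0,0.4,-0.5,4.4,0,0,0],[0,0.4,-0.5,8.8,0,0,0],[0,0.4,-0.5,13.1,0,0,0],[0,0.4,-0.5,13.1,0,0,0],[0,0.4,-0.5,13.1,0,0,0]]]'
python3 - <<'E'
from h import *
gm(-60,32,228)
s=arm.state(); im=read_camera("wrist"); cv2.imwrite("pics/w2.png",im[:,:,::-1])
E
```

```text
time: 2.65
eef_pos: [0.4723, 0.1835, 0.229]
orientation: [0.677, 0.736, -0.0, -0.0]
contact_force: [0.2, 0.1, 0.8]
opening: -0.0002
t 2.65 pos [0.4723 0.1835 0.229 ] F [0.16   0.0586 0.8015] op -0.00023028650554530046
shift [0.6248 2.3306 0.1026] turn [-0.0008  0.0001 -0.0135]
tcp mill [-83.3873  26.0663 229.0463]
```

View pics/w2.png

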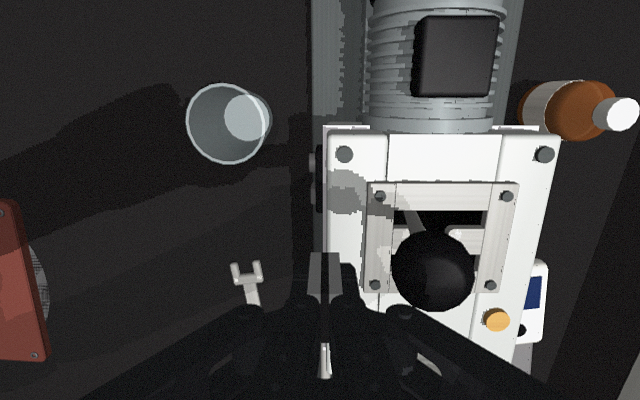

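Wrist view: knob at (432,271), radius about 41 px. The shut tip is at (325,255), about 17 px half-width, well behind the knob. I'll push forward in steps and test an automatic knob fit.

```bash
cat >> h.py <<'E'
def knob(name,z=.241,save=True):
    s=arm.state(); im=read_camera("wrist"); cv2.imwrite(f"pics/{name}.png",im[:,:,::-1]); return fit(im,s,z)
def fit(im,s,z):
    T=np.eye(4); T[:3,:3]=R.from_quat(s['orientation']).as_matrix(); T[:3,3]=s['eef_pos']; T=T@camera_info("wrist")['T_tool_cam']
    c=cv2.HoughCircles(cv2.medianBlur(im.max(2),5),cv2.HOUGH_GRADIENT,1,30,param1=80,param2=14,minRadius=36,maxRadius=48)
    for q in ([] if c is None else c[0][:4]): print('circ',q,'mill',mill(plane("wrist",q[0],q[1],z,T)))
E
python3 -m crank '[[[0,0.5,0.8,0,0,0,0],[0,0.5,1.4,0,0,0,0],[0,0.5,1.8,0,0,0,0],[0,0.5,2.2,0,0,0,0],[0,0.5,2.6,0,0,0,0]]]'
python3 - <<'E'
from h import *
im=cv2.imread("pics/w2.png")[:,:,::-1].copy()
fit(im,dict(eef_pos=np.array([.4723,.1835,.229]),orientation=[.677,.736,0,0]),.240)
gm(-35,32,228); knob("w3")
E
```

```text
time: 3.2
eef_pos: [0.4974, 0.1919, 0.2285]
orientation: [0.677, 0.736, -0.0, -0.0]
contact_force: [-5.7, 0.3, 3.2]
opening: 0.0003
circ [228.5 122.5  41.3] mill [-120.7201   97.1743  240.    ]
circ [435.5 269.5  41.9] mill [-35.1673  32.379  240.    ]
circ [465.5  53.5  46.3] mill [-32.6569 120.464  240.    ]
circ [582.5 119.5  38.5] mill [ 15.0336  96.7357 240.    ]
t 3.2 pos [0.4974 0.1919 0.2285] F [-5.7304  0.3252  3.2234] op 0.0002808047445471891
shift [0.0161 2.2611 0.0467] turn [-0.001  -0.0003 -0.0116]
tcp mill [-57.6109  32.0998 228.4888]
circ [201.5 124.5  42.9] mill [-104.9499  102.6054  241.    ]
circ [428.5  61.5  44.1] mill [-20.5346 123.8489 241.    ]
circ [532.5 124.5  37.5] mill [ 20.9739 101.2922 241.    ]
circ [391.5  60.5  46.3] mill [-33.8468 124.3208 241.    ]
```

```bash

python3 -m crank '[[[0,0,0.4,0,0,0,0],[0,0,0.8,0,0,0,0],[0,0,1.2,0,0,0,0],[0,0,1.5,0,0,0,0],[0,0,1.5,0,0,0,0]]]'
python3 - <<'E'
from h import *
gm(-35,32,228); print(arm.state()['eef_pos'])
E
python3 -m crank '[[[0,0,-1,0,0,0,0],[0,0,-2,0,0,0,0],[0,0,-2,0,0,0,0]]]'
python3 - <<'E'
from h import *
gm(-35,32,228); knob("w4")
E
```

```text
time: 3.75
eef_pos: [0.5129, 0.1927, 0.2282]
orientation: [0.677, 0.736, 0.0, -0.0]
contact_force: [-2.2, 0.1, 1.6]
opening: -0.0004
t 3.75 pos [0.5129 0.1927 0.2282] F [-2.1952  0.0578  1.6486] op -0.00043533035765544123
shift [0.066  0.7067 0.0173] turn [-0.     -0.0003 -0.0123]
tcp mill [-42.0745  31.4265 228.1729]
[0.5129 0.1927 0.2282]
time: 4.05
eef_pos: [0.4912, 0.1912, 0.2285]
orientation: [0.677, 0.736, -0.0, 0.0]
contact_force: [0.2, -0.1, -0.4]
opening: 0.0001
t 4.05 pos [0.4912 0.1912 0.2285] F [ 0.1664 -0.0922 -0.4336] op 0.00010704364552998286
shift [0.0399 2.8817 0.0488] turn [ 0.0005  0.0009 -0.0113]
tcp mill [-63.8198  31.9266 228.4741]
circ [205.5 126.5  43. ] mill [-109.7109  101.69    241.    ]
circ [439.5 290.5  46.3] mill [-13.357   28.4185 241.    ]
circ [561.5 126.5  39.4] mill [ 25.9413 100.2927 241.    ]
circ [426.5  66.5  43. ] mill [-27.3779 122.0371 241.    ]
```

View pics/w4.png

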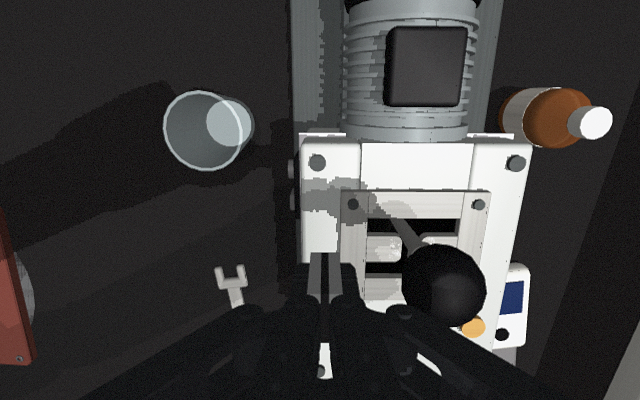

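Knob at (444,286), radius 42, so its mill x is about −11.5 and y about +31. It needs 11.5 mm more to reach neutral.

```bash

python3 -m crank '[[[0,0,1.5,0,0,0,0],[0,0,2.4,0,0,0,0],[0,0,2.9,0,0,0,0],[0,0,3.3,0,0,0,0],[0,0,3.3,0,0,0,0]]]'
python3 - <<'E'
from h import *
gm(-35,32,228)
E
python3 -m crank '[[[0,0,-1.5,0,0,0,0],[0,0,-3.0,0,0,0,0],[0,0,-3.5,0,0,0,0],[0,0,-3.5,0,0,0,0]]]'
python3 - <<'E'
from h import *
gm(-66,60,228); knob("w5",.243)
E
```

```text
time: 4.6
eef_pos: [0.5255, 0.194, 0.2281]
orientation: [0.677, 0.736, -0.0, -0.0]
contact_force: [-1.7, -1.0, 0.7]
opening: 0.0005
t 4.6 pos [0.5255 0.194  0.2281] F [-1.6605 -1.0467  0.6557] op 0.0005341139390249963
shift [ 0.0423 -0.5616  0.0103] turn [-0.0005 -0.0004 -0.0119]
tcp mill [-29.389   31.5101 228.1002]
time: 5.0
eef_pos: [0.4904, 0.1909, 0.2286]
orientation: [0.677, 0.736, 0.0, 0.001]
contact_force: [0.7, 0.5, 0.6]
opening: 0.0
t 5.0 pos [0.4904 0.1909 0.2286] F [0.7214 0.4623 0.6209] op 1.3086895844673911e-05
shift [ 2.8215 -0.1703  0.0578] turn [ 0.0011  0.0006 -0.0118]
tcp mill [-64.6294  31.7674 228.597 ]
circ [203.5 130.5  38.6] mill [-110.7705  100.2573  243.    ]
circ [424.5  62.5  46.3] mill [-29.5039 123.0605 243.    ]
circ [474.5 291.5  44.1] mill [  0.7     28.7564 243.    ]
circ [543.5 128.5  44. ] mill [ 17.2666  99.6088 243.    ]
```

View pics/w5.png

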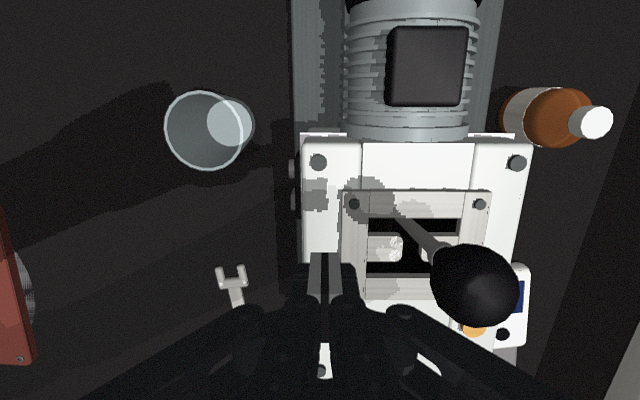

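Knob at (475,285), mill x about +1 mm: neutral. Now I go round to its left side.

```bash

python3 -m crank '[[[0,2.3,-0.3,0,0,0,0],[0,4.6,0,0,0,0,0],[0,4.6,3,0,0,0,0],[0,4.6,6.5,0,0,0,0],[0,4.6,6.5,0,0,0,0]]]'
python3 - <<'E'
from h import *
gm(0.5,60,228)
E
```

```text
time: 5.55
eef_pos: [0.5556, 0.241, 0.2267]
orientation: [0.678, 0.735, 0.0, -0.001]
contact_force: [0.3, -0.9, -0.9]
opening: -0.0001
t 5.55 pos [0.5556 0.241  0.2267] F [ 0.316  -0.9487 -0.8719] op -0.0001392892550188097
shift [-1.5422 -0.4298 -0.1286] turn [-0.0006 -0.0009 -0.0156]
tcp mill [  5.0377  75.3543 226.7246]
```

```bash

python3 -m crank '[[[0,-0.5,-0.1,0,0,0,0.01],[0,-1,-0.2,0,0,0,0.015],[0,-1,-0.2,0,0,0,0.015],[0,-1,-0.2,0,0,0,0.015]]]'
python3 - <<'E'
from h import *
gm(0.5,60,230)
E
```

```text
time: 5.95
eef_pos: [0.5501, 0.2318, 0.2288]
orientation: [0.682, 0.731, 0.0, 0.0]
contact_force: [1.0, 0.7, 1.1]
opening: -0.0
t 5.95 pos [0.5501 0.2318 0.2288] F [0.9789 0.7045 1.0645] op -2.3324130436047755e-05
shift [-0.6679  0.2011 -0.1241] turn [ 0.0009  0.0005 -0.0273]
tcp mill [ -1.3272  66.7308 228.754 ]
```

```bash

python3 -m crank '[[[0,-0.6,0.15,0,0,0,-0.025],[0,-1.3,0.15,0,0,0,-0.025],[0,-2.0,0.15,0,0,0,-0.025],[0,-2.7,0.15,0,0,0,-0.025],[0,-2.7,0.15,0,0,0,-0.025]]]'
python3 - <<'E'
from h import *
gm(0,20,230)
E
```

```text
time: 6.45
eef_pos: [0.554, 0.2038, 0.2284]
orientation: [0.674, 0.739, -0.0, 0.0]
contact_force: [-0.1, 0.5, -0.2]
opening: -0.0001
t 6.45 pos [0.554  0.2038 0.2284] F [-0.1027  0.5243 -0.2058] op -9.6040807571758e-05
shift [-1.8499  0.0232 -0.1631] turn [ 0.0001  0.0008 -0.0039]
tcp mill [ -0.1587  38.4987 228.3545]
```

```bash
python3 - <<'E'
from h import *
knob("w6",.245); im=read_camera("scene"); 
a=cv2.imread("pics/w6.png"); b=cv2.resize(im[180:310,260:420,::-1],(400,325),interpolation=cv2.INTER_CUBIC)
o=np.zeros((325,800,3),np.uint8); o[:250,:400]=cv2.resize(a,(400,250),interpolation=cv2.INTER_AREA); o[:,400:]=b; cv2.imwrite("pics/c6.png",o)
E
```

```text
circ [135.5 130.5  46.3] mill [-71.1869 106.9507 245.    ]
circ [319.5  77.5  44.1] mill [ -2.9501 125.1188 245.    ]
circ [490.5 134.5  37.4] mill [ 60.455  105.1059 245.    ]
circ [356.5  66.5  37.2] mill [  9.9981 128.678  245.    ]
```

View pics/c6.png

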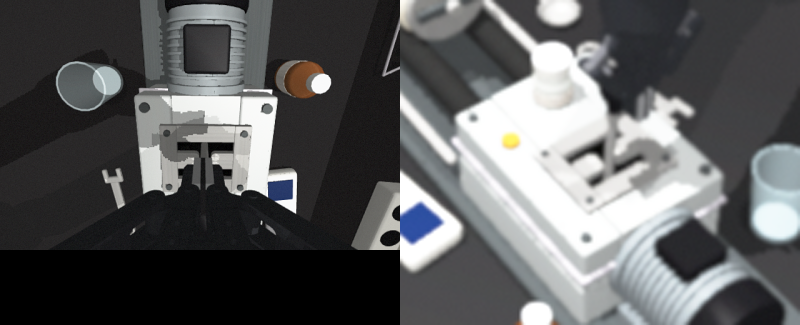

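The rod is now in the crossbar and upright, with the knob hidden against the finger. I'll keep pushing right.

```bash

python3 -m crank '[[[0,-0.8,0.0,0,0,0,0],[0,-1.6,0.0,0,0,0,0],[0,-2.4,0.0,0,0,0,0],[0,-3.2,0.0,0,0,0,0],[0,-4.0,0,0,0,0,0]]]'
python3 - <<'E'
from h import *
gm(0,-9,230)
E
```

```text
time: 7.05
eef_pos: [0.5574, 0.1645, 0.2282]
orientation: [0.673, 0.739, -0.0, -0.0]
contact_force: [-0.6, 2.2, -0.8]
opening: 0.0003
t 7.05 pos [0.5574 0.1645 0.2282] F [-0.625   2.1989 -0.8159] op 0.0002703538943061998
shift [-0.8073  0.0472 -0.1809] turn [-0.0003  0.0001 -0.0024]
tcp mill [ -0.4533  -0.926  228.1907]
```

```bash

python3 -m crank '[[[0,-0.3,0.0,0,0,0,0],[0,-0.6,0.0,0,0,0,0],[0,-0.8,0.0,0,0,0,0],[0,-0.8,0,0,0,0,0]]]'
python3 - <<'E'
from h import *
gm(0,-12,230)
E
python3 -m crank '[[[0,-0.2,0.0,0,0,0,0],[0,-0.4,0,0,0,0,0]]]'
```

```text
time: 7.45
eef_pos: [0.5582, 0.1572, 0.2282]
orientation: [0.673, 0.739, -0.0, 0.0]
contact_force: [-0.9, 0.6, -1.0]
opening: -0.0
t 7.45 pos [0.5582 0.1572 0.2282] F [-0.9146  0.6233 -0.9714] op -3.679888310339374e-05
shift [-0.3685  0.0448 -0.1844] turn [-0.0002  0.0003 -0.0022]
tcp mill [ -0.44    -8.3143 228.1555]
time: 7.65
eef_pos: [0.5585, 0.1538, 0.2283]
orientation: [0.673, 0.74, 0.0, -0.0]
contact_force: [-0.4, 1.5, -1.4]
opening: -0.0001
```

```bash

python3 -m crank '[[[0,-0.2,0.0,0,0,0,0],[0,-0.3,0,0,0,0,0],[0,-0.3,0,0,0,0,0]]]'
```

```text
time: 7.95
eef_pos: [0.5586, 0.1515, 0.2283]
orientation: [0.673, 0.74, 0.0, -0.001]
contact_force: [0.7, 4.0, -1.9]
opening: -0.0
```

```bash

python3 -m crank '[[[0,2.5,0,0,0,0,0],[0,4,0,0,0,0,0],[0,4,-3.5,0,0,0,0],[0,4,-7,0,0,0,0],[0,4,-7,0,0,0,0]]]'
python3 - <<'E'
from h import *
gm(-70,-38,228); knob("w7",.241)
im=read_camera("scene"); 
a=cv2.imread("pics/w7.png"); b=cv2.resize(im[180:310,260:420,::-1],(400,325),interpolation=cv2.INTER_CUBIC)
o=np.zeros((325,800,3),np.uint8); o[:320,:400]=a[80:,200:600]; o[:,400:]=b; cv2.imwrite("pics/c7.png",o)
E
```

```text
time: 8.45
eef_pos: [0.4821, 0.1844, 0.2284]
orientation: [0.672, 0.741, -0.001, 0.001]
contact_force: [-0.1, -0.5, -0.2]
opening: -0.0001
t 8.45 pos [0.4821 0.1844 0.2284] F [-0.0508 -0.4553 -0.2045] op -0.00012426819869315118
shift [-6.4112  0.3526  0.0559] turn [-0.0006  0.0022  0.0009]
tcp mill [-73.5859  26.1092 228.423 ]
circ [213.5 121.5  38.5] mill [-117.039    97.2091  241.    ]
circ [443.5  56.5  46.3] mill [-32.5521 119.9988 241.    ]
circ [573.5 121.5  38.3] mill [ 19.2995  97.487  241.    ]
circ [386.5 271.5  46.3] mill [-47.5404  32.9526 241.    ]
```

View pics/c7.png

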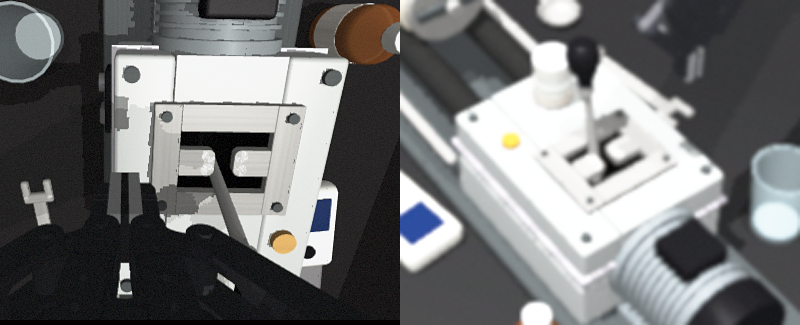

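Rod in the right column at neutral; knob at scene (333,202).

```bash
python3 -c "
from h import *
print(mill(plane('scene',333.2,202,.241)))"
python3 -m crank '[[[0,-2.5,0,0,0,0,0],[0,-5,0.2,0,0,0,0],[0,-6.4,0.3,0,0,0,0],[0,-6.4,1.5,0,0,0,0],[0,-6.4,2.5,0,0,0,0]]]'
python3 -c "
from h import *
gm(-30,-40,228)"
```

```text
[ -2.5887 -41.7998 241.    ]
time: 9.05
eef_pos: [0.5179, 0.1222, 0.2284]
orientation: [0.674, 0.739, 0.0, 0.0]
contact_force: [-0.5, -0.1, 0.1]
opening: -0.0002
t 9.05 pos [0.5179 0.1222 0.2284] F [-0.5157 -0.0508  0.1395] op -0.0002133494648768216
shift [-0.0688  1.3859  0.0428] turn [ 0.0007 -0.0002 -0.0033]
tcp mill [-43.8569 -39.2663 228.4186]
```

Knob about (−2.6,−41.8), consistent with the right stop. Now I push it forward.

```bash

python3 -m crank '[[[0,0,1,0,0,0,0],[0,0,2,0,0,0,0],[0,0,3,0,0,0,0],[0,0,4,0,0,0,0],[0,0,5,0,0,0,0]]]'
python3 -m crank '[[[0,0,0.5,0,0,0,0],[0,0,1,0,0,0,0],[0,0,1.3,0,0,0,0],[0,0,1.3,0,0,0,0]]]'
python3 -c "
from h import *
gm(23,-40,228)"
```

```text
time: 9.55
eef_pos: [0.5665, 0.1276, 0.2279]
orientation: [0.673, 0.74, -0.0, -0.0]
contact_force: [-3.1, 0.2, -1.4]
opening: 0.0002
time: 9.95
eef_pos: [0.5793, 0.1282, 0.2282]
orientation: [0.673, 0.739, 0.0, -0.0]
contact_force: [-1.0, 0.6, 0.0]
opening: 0.0002
t 9.95 pos [0.5793 0.1282 0.2282] F [-1.0223  0.6079  0.0283] op 0.00022953100661888344
shift [-0.0814  0.5213  0.0228] turn [ 0.     -0.     -0.0022]
tcp mill [ 17.7888 -39.1744 228.2282]
```

Knob is at about +48. I'll creep forward until the stop shows up in the force.

```bash

python3 -m crank '[[[0,0,0.2,0,0,0,0],[0,0,0.4,0,0,0,0],[0,0,0.4,0,0,0,0]]]'
python3 -m crank '[[[0,0,0.15,0,0,0,0],[0,0,0.15,0,0,0,0]]]'
```

```text
time: 10.25
eef_pos: [0.5831, 0.1286, 0.2284]
orientation: [0.673, 0.739, 0.0, 0.0]
contact_force: [-1.6, 0.1, -0.3]
opening: -0.0003
time: 10.45
eef_pos: [0.5846, 0.1288, 0.2284]
orientation: [0.673, 0.739, 0.0, 0.0]
contact_force: [-2.2, -0.8, -0.8]
opening: -0.0002
```

```bash

python3 -m crank '[[[0,0,0.15,0,0,0,0],[0,0,0.15,0,0,0,0]]]'
python3 -m crank '[[[0,0,0.15,0,0,0,0],[0,0,0.15,0,0,0,0]]]'
```

```text
time: 10.65
eef_pos: [0.5861, 0.129, 0.2283]
orientation: [0.673, 0.74, 0.0, -0.0]
contact_force: [-2.7, 0.4, -0.4]
opening: 0.0001
time: 10.85
eef_pos: [0.5875, 0.1292, 0.2283]
orientation: [0.673, 0.74, -0.0, -0.0]
contact_force: [-2.0, 0.2, -0.6]
opening: -0.0
```

```bash

python3 -m crank '[[[0,0,0.15,0,0,0,0],[0,0,0.15,0,0,0,0]]]'
python3 -m crank '[[[0,0,0.15,0,0,0,0],[0,0,0.15,0,0,0,0]]]'
```

```text
time: 11.05
eef_pos: [0.5887, 0.1293, 0.2281]
orientation: [0.673, 0.74, -0.0, -0.0]
contact_force: [-5.3, -0.8, -0.6]
opening: -0.0001
time: 11.25
eef_pos: [0.5897, 0.1294, 0.2279]
orientation: [0.673, 0.74, -0.001, -0.001]
contact_force: [-7.3, -0.7, -0.5]
opening: -0.0001
```

The force is rising and the finger is lagging its command, so this is the stop. One more small step, then I back off, lift and look.

```bash

python3 -m crank '[[[0,0,0.15,0,0,0,0],[0,0,0.2,0,0,0,0],[0,0,0.2,0,0,0,0]]]'
python3 -m crank '[[[0,0,-2.5,0,0,0,0],[0,0,-6,0,0,0,0],[0,0,-8,-2,0,0,0],[0,0,-9,-6,0,0,0],[0,0,-9,-9,0,0,0]]]'
python3 -m crank '[[[0,0,-2,-3,0,0,0],[0,0,-2,-3,0,0,0],[0,0,-2,-3,0,0,0]]]'
python3 - <<'E'
from h import *
gm(0,0,300); a=read_camera("wrist"); b=read_camera("scene"); c=read_camera("side")
o=np.zeros((575,800,3),np.uint8); o[:250,:400]=cv2.resize(a,(400,250),interpolation=cv2.INTER_AREA); o[:325,400:]=cv2.resize(b[180:310,260:420],(400,325),interpolation=cv2.INTER_CUBIC)
o[250:,:400]=cv2.resize(c[170:300,230:390],(400,325),interpolation=cv2.INTER_CUBIC); o[325:,400:]=cv2.resize(b,(400,250),interpolation=cv2.INTER_AREA)
cv2.imwrite("pics/c8.png",o[:,:,::-1])
E
```

```text
time: 11.55
eef_pos: [0.591, 0.1296, 0.2277]
orientation: [0.673, 0.74, -0.001, -0.001]
contact_force: [-10.3, -1.6, 0.7]
opening: -0.0002
time: 12.05
eef_pos: [0.5025, 0.1215, 0.3211]
orientation: [0.673, 0.74, 0.001, 0.002]
contact_force: [0.7, -0.4, -0.6]
opening: -0.0001
time: 12.35
eef_pos: [0.4837, 0.1194, 0.3493]
orientation: [0.673, 0.739, 0.001, 0.001]
contact_force: [0.7, 0.0, -0.7]
opening: 0.0001
t 12.35 pos [0.4837 0.1194 0.3493] F [ 0.6724  0.0386 -0.7011] op 0.00014164039969866065
shift [3.9032 7.7941 4.9536] turn [ 0.0035  0.0007 -0.0023]
tcp mill [-78.2054 -38.8204 349.2856]
```

View pics/c8.png

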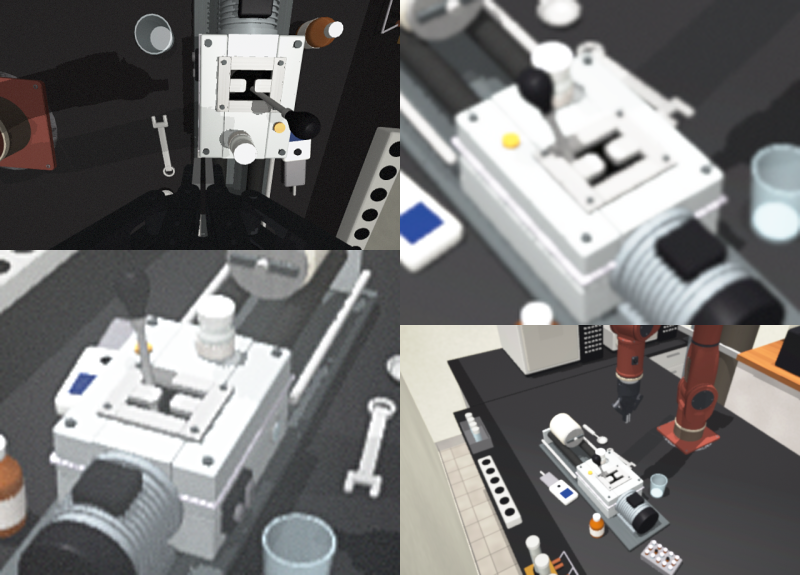

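The lever leans forward into the right forward slot; jar, media jar and the rest look unmoved. Knob: scene (314.8,214.8), side (282.8,184).

```bash
python3 -c "
from h import *
k=mill(tri([ray('scene',314.8,214.8),ray('side',282.8,184)]));print(k, np.arcsin(k[0]/215), np.arcsin(-k[1]/215/.969))
print(arm.state()['contact_force'],arm.hand_in())"
```

```text
[ 52.6744 -39.1602 233.9547] 0.24751700266091683 0.18909214542251354
the job is handed in; nothing more can be done
[ 0.5983 -0.422  -0.7964] None
```

The mill is in third gear, and I handed the job in with the arm lifted clear and touching nothing. With the fingers shut, I pushed the lever forward to neutral, across to the right stop, then forward until it met the end stop. I never took hold of it.

- **Lever position:** the last two-camera check put the knob at (52.7, −39.2, 234) mm in the mill's frame. That is a gearstick lean of about 0.248 of 0.25 and a selector lean of about 0.189 of 0.19. It was never pushed toward fourth.
- **Force and time:** the largest reading was about 10 N, at the end stop. The robot's clock read about 12.5 s.
- **Bystanders:** the grinding jar is still on the rollers, and everything else looked undisturbed in the last pictures. I judged this by eye and did not measure it.
- **Checks that disagreed:** the automatic circle fit on the knob failed or was off in several wrist views, so I read the knob by eye there. The wrist view also put the knob's y about 1–2 mm short of the value the left column requires, within calibration error.

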